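Rinse the tumblers and stand them on the drain rack

TASK

On the brick bath shelf, first seat the wooden drain rack on its base so that it goes fully home over both pegs. Then, one at a time from the tallest to the shortest, hold each steel tumbler mouth down and centred over the rinse valve's sprung plate, press the plate fully down and keep it down for a good second, and stand every tumbler mouth down, upright and well on the board of the seated rack. Leave the lota, soap box, pumice and comb where they are.

Things in the scene. Friction and masses are not known exactly. Their poses are not given: they have to be found in the camera images.
- base: fixed flat white drip base, 250 (its x) x 180 (its y) x 20 mm high, with two upright dark steel pegs, diameter 10 mm with tapered tips, standing 14 mm above its top face at x = -98 and +98 mm, y = 0 of its frame. Origin: centre of its underside, on the work surface.
- rack_grip (a point): middle of the handle bar of the loose wooden drain rack (0.4 kg): board 250 (x) x 180 (y) x 16 mm, through holes of 14 mm at x = -98 and +98, y = 0 that fit the base's pegs either way round. Paler bridge handle at its centre: bar along x 50 long, 14 thick, 22 high, 28 mm of air under it. This point is 55 mm above the board's underside, 39 above its top face. Seated, the board lies flat on the base. z is up.
- pad_top (a point): centre of the top face of the rinse valve's round sprung plate: diameter 84 mm, on a low round dark steel housing (diameter 100 mm, 22 mm high, fixed, a pipe leads off to +x). At rest the top face is 44 mm above the work surface; it moves straight down.
- pad_rest (a point): fixed point of the valve housing: where the centre of the plate's top face is at rest
- pad (a joint): travel of the sprung plate in m: 0 at rest, 0.014 fully depressed against its stop; the spring starts at about 4 N and takes about 11 N at the stop; it rises again when let go
- tum1_mid (a point): centre (half-way up, on the axis) of the tallest of four plain steel tumblers, straight-sided, 54 mm in diameter, 120 mm high, about 0.15 kg, standing mouth down (flat closed end on top). z points to the closed end. May be absent.
- tum2_mid (a point): centre (half-way up, on the axis) of the second tallest of four plain steel tumblers, straight-sided, 58 mm in diameter, 100 mm high, about 0.15 kg, standing mouth down (flat closed end on top). z points to the closed end. May be absent.
- tum3_mid (a point): centre (half-way up, on the axis) of the third tallest of four plain steel tumblers, straight-sided, 63 mm in diameter, 80 mm high, about 0.15 kg, standing mouth down (flat closed end on top). z points to the closed end. May be absent.
- tum4_mid (a point): centre (half-way up, on the axis) of the shortest of four plain steel tumblers, straight-sided, 68 mm in diameter, 60 mm high, about 0.15 kg, standing mouth down (flat closed end on top). z points to the closed end. May be absent.
- lota: round-bellied steel lota, 112 mm wide, 105 mm high; leave alone
- soapbox: translucent blue soap box with twist-lock lid, 100 x 70 x 52 mm; leave alone
- pumice: grey pumice stone 90 x 55 x 35 mm; leave alone
- comb: dark wooden comb 150 x 42 x 8 mm; leave alone
Things that resemble listed ones, but are neither listed nor needed, are in the scene too. What is shaped like the part that bears tum3_mid but red is not meant.

How it is judged (in metres and radians):
On the way, in this order (a step that is already met when the one before it is completed fails the run):
1. the rack is seated on the base's pegs, flat on the base (x of rack_grip in the frame of base between -0.006 and 0.006 m and y of rack_grip in the frame of base between -0.006 and 0.006 m and z of rack_grip in the frame of base below 0.0785 m and angle between rack_grip's own z axis and vertical below 0.03 rad and contact force between the fingers and rack below 0.5 N), for 0.3 s.
2. the tallest tumbler, held in the gripper, presses the sprung plate fully down (12 of 14 mm or more) for 0.8 s (z of tum1_mid in the frame of pad_rest below 0.048 m and horizontal distance between tum1_mid and pad_rest below 0.02 m and angle between tum1_mid's own z axis and vertical below 0.15 rad and contact force between tum1 and pad above 3 N and contact force between the fingers and tum1 above 1 N), for 0.8 s.
3. the second tallest tumbler, held in the gripper, presses the sprung plate fully down (12 of 14 mm or more) for 0.8 s (z of tum2_mid in the frame of pad_rest below 0.038 m and horizontal distance between tum2_mid and pad_rest below 0.02 m and angle between tum2_mid's own z axis and vertical below 0.15 rad and contact force between tum2 and pad above 3 N and contact force between the fingers and tum2 above 1 N), for 0.8 s.
4. the third tallest tumbler, held in the gripper, presses the sprung plate fully down (12 of 14 mm or more) for 0.8 s (z of tum3_mid in the frame of pad_rest below 0.028 m and horizontal distance between tum3_mid and pad_rest below 0.02 m and angle between tum3_mid's own z axis and vertical below 0.15 rad and contact force between tum3 and pad above 3 N and contact force between the fingers and tum3 above 1 N), for 0.8 s.
5. the shortest tumbler, held in the gripper, presses the sprung plate fully down (12 of 14 mm or more) for 0.8 s (z of tum4_mid in the frame of pad_rest below 0.018 m and horizontal distance between tum4_mid and pad_rest below 0.02 m and angle between tum4_mid's own z axis and vertical below 0.15 rad and contact force between tum4 and pad above 3 N and contact force between the fingers and tum4 above 1 N), for 0.8 s.
At the end, for the whole second after the job is handed in: The rack lies flat on the base over both pegs (within 6 mm, less than 2.5 mm above flush), every tumbler present stands mouth down on its board, upright within 0.1 rad, with its centre at least 10 to 15 mm inside the board's edges, all at rest and released; the sprung plate is up again (x of rack_grip in the frame of base between -0.006 and 0.006 m and y of rack_grip in the frame of base between -0.006 and 0.006 m and z of rack_grip in the frame of base below 0.0785 m and angle between rack_grip's own z axis and vertical below 0.03 rad and value of joint pad below 0.002 m and linear speed of each of rack, tum1, tum2, tum3, tum4 below 0.02 m/s and x of tum1_mid in the frame of rack_grip between -0.11 and 0.11 m and y of tum1_mid in the frame of rack_grip between -0.08 and 0.08 m and angle between each of tum1_mid, tum2_mid, tum3_mid, tum4_mid's own z axis and vertical below 0.1 rad and z of tum1_mid in the frame of rack_grip between 0.017 and 0.025 m and x of tum2_mid in the frame of rack_grip between -0.11 and 0.11 m and y of tum2_mid in the frame of rack_grip between -0.08 and 0.08 m and z of tum2_mid in the frame of rack_grip between 0.007 and 0.015 m and x of tum3_mid in the frame of rack_grip between -0.11 and 0.11 m and y of tum3_mid in the frame of rack_grip between -0.08 and 0.08 m and z of tum3_mid in the frame of rack_grip between -0.003 and 0.005 m and x of tum4_mid in the frame of rack_grip between -0.11 and 0.11 m and y of tum4_mid in the frame of rack_grip between -0.08 and 0.08 m and z of tum4_mid in the frame of rack_grip between -0.013 and -0.005 m); the robot touches nothing.
It fails at once if a bystander (lota, soap box, pumice, comb) is pushed more than 40 mm from its place (distance of any of lota, soapbox, pumice, comb from where it was at the start of the episode above 0.04 m).
Of tum1, tum2, tum3, tum4 only 3 to 4 are there at a start; the rules pass over those that are not, and their reading is None.
At some moment in a run one of tum4, rack may be knocked a few centimetres aside while the robot is not near it.
It also fails if it takes over 210 s, if anything falls off the work surface, if the arm or the gripper's body presses on something with over 40 N, if the wrist force passes 120 N, or if a joint passes its speed limit or range.

ROBOT

A 6-joint arm with a two-finger parallel gripper is mounted at the origin on the work surface. World frame = base frame: x ahead of the robot, y to its left, z up, the work surface at z = 0. Lengths are in mm, angles in rad, forces in N, time in s.
With the tool pointing down it reaches from about 350 to 775 mm from the base axis. Payload 7.3 kg.
Tool frame: the origin (TCP) lies at the very end of the fingers, on their centre line; the grasp point (between the pads) lies 19 mm behind it; x points along the fingers, z is the direction in which the jaws open and shut, and the axes are right-handed (so a half turn about x gives the same grasp; the last joint's range is limited). The gripper opens to 92 mm and grips with 3 to 60 N. Pads are 19 mm wide; open, the fingers measure 130 mm over their backs; the gripper's body (75 mm by 190 mm) begins 47 mm behind the grasp point.
Start: joints at [0.977, 0.342, 1.524, -0, 1.275, -0.146], TCP at [227.305, 473.262, 226.741] pointing down, gripper open.
Joint ranges: [-2.53, 2.53], [-0.77, 2.02], [0.04, 2.7], [-1, 4.14], [0.28, 2.66], [-3.11, 3.11]. Speed limits (rad/s): [2.57, 2.57, 3.14, 3.14, 3.14, 3.14].

INTERFACE

Orientations are given as [roll, pitch, yaw] about the fixed x, y, z axes, in that order (R = Rz(yaw) Ry(pitch) Rx(roll)).
In Python, from plant import * gives the robot as it stands.
- The arm moves only by the tool carry_out, never from a script. Its argument "rows" is a list of rows, each a list of 4 numbers: the shift along the world's x, y, z in mm, then the turn about the world's z in degrees. In form: [[x, y, z, twist], ...]. A call has 1 to 20 rows; each row is the pose to reach, as a shift and turn from the pose measured when the call began; what a row does not reach only later rows make up. A row lasts 1/12 s, in which the tool goes at most 41.7 mm and 7.16 degrees, less where a joint would pass 70% of its speed; a pose out of reach is approached as far as the arm can. A call with a gripper value outside its range is refused whole. "hand" is the finger opening in mm, from 0 to 91.8, set as the call begins (left out, the last holds). The fingers move at their own pace and stop on an object; the grip force is fixed at half the most. Time passes only in rows, so rows that repeat a pose let the fingers close. It gives the time, the measured TCP pose, the force and the opening at its end, in the units of the state.
- get_obs(): the state, without advancing time (a new reading comes with each control period).
- capture(name): name is "scene" or "side" or "wrist"; returns the picture (400x640x3 uint8, red, green, blue); there is no depth.
- camera_info(name): a dict with "camera_matrix" (3x3 intrinsics, pixels), "pose" (4x4, takes a point from camera to world coordinates); the wrist camera has in their place "mount" (4x4, takes a point from camera to tool coordinates, whose origin is the TCP and whose axes are the tool frame's). Camera axes: x right, y down, z forward; pixel columns grow to the right and rows downward; lengths in mm; the calibration is good to about 2 mm. The wrist camera is an equidistant fisheye: a pixel r from the principal point sees the ray r / f radians off the axis. A picture is of the moment at which its call begins: read the wrist's pose just before it. camera_info takes no time and is no camera call.
- close_job(): hands the job in, once; it reports no verdict.
The state is a dict: "time": time; "joint_positions": joint angles; "dq": joint speeds; "tau": joint torques, N m; "tool_pos": TCP position; "tcp_rot": TCP orientation; "contact_force": force on the tool from outside, world axes, zero at the start; "moment": the same for the moment, N m; "grip_width": finger opening in mm.
Only numpy, scipy, OpenCV 4.12 (cv2) and the standard library are available. Lean on these libraries where they do the work, as an engineer would, in place of code of your own. Each camera call takes 0.05 s, during which the arm holds its last target. There are 200 camera calls.

## Working session

There is one attempt and no reset: what is moved stays moved. The work goes in short steps, Python scripts to look and compute and a tool call to move; the robot and the scene stay as the last step left them, time stands still between calls to the robot, and variables do not carry over. Pictures are saved under pics/ and viewed, about 12 in all and at most 16, crops included, and the job is handed in when it is done.

Besides the shell and the picture viewer there is one more tool, called after "Request:" as a command line: name --pt "numbers of a row" for each row, then --argument value for the rest. carry_out: Moves the arm, as the interface text tells. Its arguments: {"type":"object","properties":{"rows":{"type":"array"},"hand":{"type":"number"}},"required":["rows"]}

```bash
mkdir -p pics; ls; python3 - <<'E'
from plant import *
import cv2
for n in ("scene","side"):
    cv2.imwrite(f"pics/{n}0.png",capture(n)[:,:,::-1]); i=camera_info(n); print(n,i)
print(camera_info("wrist")); print(get_obs())
E
```

```text
pics
scene {'camera_matrix': array([[364.08482124,   0.        , 321.01858764],
       [  0.        , 364.08482124, 194.52988513],
       [  0.        ,   0.        ,   1.        ]]), 'pose': array([[ 1.59921513e-01,  6.87956969e-01, -7.07912649e-01,
         1.25172758e+03],
       [ 9.87062699e-01, -1.03088539e-01,  1.22800577e-01,
        -6.71046380e+01],
       [ 1.15038322e-02, -7.18392624e-01, -6.95542737e-01,
         7.98545465e+02],
       [ 0.00000000e+00,  0.00000000e+00,  0.00000000e+00,
         1.00000000e+00]])}
side {'camera_matrix': array([[392.67238257,   0.        , 315.81480844],
       [  0.        , 392.67238257, 194.19006091],
       [  0.        ,   0.        ,   1.        ]]), 'pose': array([[ 9.92894967e-01, -8.56011561e-02,  8.26560772e-02,
         4.12961248e+02],
       [-1.18985805e-01, -7.22391932e-01,  6.81169784e-01,
        -7.88465706e+02],
       [ 1.40116235e-03, -6.86164950e-01, -7.27444636e-01,
         9.91455914e+02],
       [ 0.00000000e+00,  0.00000000e+00,  0.00000000e+00,
         1.00000000e+00]])}
{'camera_matrix': array([[309.70691629
[... 436 characters left out ...]
+00,  0.00000000e+00,
         1.00000000e+00]])}
{'time': 0.1, 'joint_positions': array([ 9.77001565e-01,  3.42664051e-01,  1.52493077e+00, -3.46205983e-05,
        1.27540523e+00, -1.45984911e-01]), 'dq': array([-0.00142424, -0.00220634, -0.00051044,  0.00016799,  0.00019581,
        0.00049478]), 'tau': array([ 1.10865556e-03, -4.32003343e+01, -2.44694495e+01,  7.19388085e-02,
        5.25445829e-02, -2.73768251e-05]), 'tool_pos': array([227.09361452, 472.93143471, 226.10551561]), 'tcp_rot': array([ 3.01912689,  1.56938854, -2.14106184]), 'contact_force': array([-1.18787   , -0.19558647,  0.28318694]), 'moment': array([0.01059483, 0.04040337, 0.03351128]), 'grip_width': 91.89440079358712}
```

View pics/scene0.png

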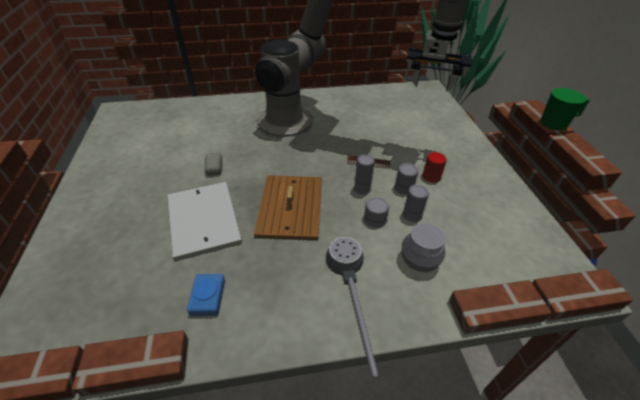

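View pics/side0.png

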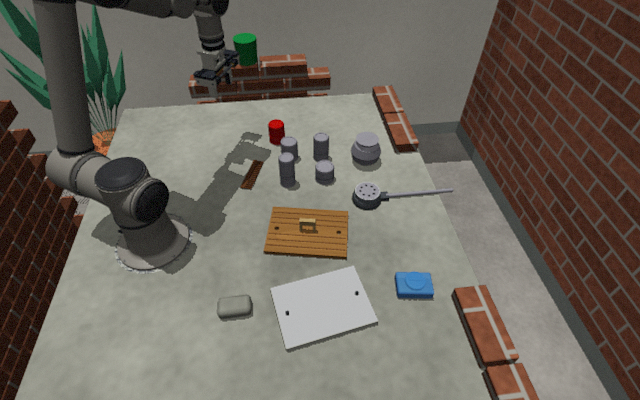

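The scene picture shows the white base at (203,218), the rack at (290,207) and the valve at (345,253). There are four steel cylinders at (365,174), (406,178), (416,203) and (376,211). A red look-alike stands at (434,167) and a green one off the table at (563,108). The lota is at (424,247), the soap box at (206,294), the pumice at (213,162), and the comb at (252,175) in the side picture. I'll take one close crop of each view.

```bash
cat > h.py <<'E'
import numpy as np, cv2
from plant import *
def ray(n,px):
    i=camera_info(n); K=i["camera_matrix"]; P=i["pose"]
    d=P[:3,:3]@np.linalg.inv(K)@np.r_[px,1.]
    return P[:3,3],d/np.linalg.norm(d)
def onz(n,px,z):
    o,d=ray(n,px); return (o+d*(z-o[2])/d[2]).round(1)
def proj(n,p):
    i=camera_info(n); P=i["pose"]; q=P[:3,:3].T@(np.asarray(p,float)-P[:3,3]); q=i["camera_matrix"]@q; return (q[:2]/q[2]).round(1)
def toolR(o):
    r,p,y=o["tcp_rot"]; from scipy.spatial.transform import Rotation as R
    return R.from_euler("xyz",[r,p,y]).as_matrix()
def wray(px,o):
    i=camera_info("wrist"); K=i["camera_matrix"]; M=i["mount"]
    v=(np.array(px,float)-K[:2,2])/K[0,0]; t=np.hypot(*v)
    d=np.r_[v/t*np.sin(t),np.cos(t)] if t>1e-9 else np.array([0,0,1.])
    R=toolR(o); return o["tool_pos"]+R@M[:3,3], R@M[:3,:3]@d
def wonz(px,o,z):
    c,d=wray(px,o); return (c+d*(z-c[2])/d[2]).round(1)
def crop(img,x0,y0,w,h,s,name):
    c=cv2.resize(img[y0:y0+h,x0:x0+w],None,fx=s,fy=s,interpolation=cv2.INTER_CUBIC)[:,:,::-1].copy()
    for k in range(0,w,20): cv2.putText(c,str(x0+k),(k*s,10),0,.35,(255,255,255),1); cv2.line(c,(k*s,12),(k*s,18),(255,255,255),1)
    for k in range(0,h,20): cv2.putText(c,str(y0+k),(0,k*s+4),0,.35,(255,255,255),1); cv2.line(c,(24,k*s),(30,k*s),(255,255,255),1)
    cv2.imwrite(f"pics/{name}.png",c)
E
python3 - <<'E'
from h import *
crop(cv2.imread("pics/side0.png")[:,:,::-1],235,110,200,130,4,"sidecrop1")
crop(cv2.imread("pics/scene0.png")[:,:,::-1],320,135,140,150,4,"scenecrop1")
crop(cv2.imread("pics/scene0.png")[:,:,::-1],160,165,180,100,4,"scenecrop2")
E
```

```text
(no output)
```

View pics/sidecrop1.png

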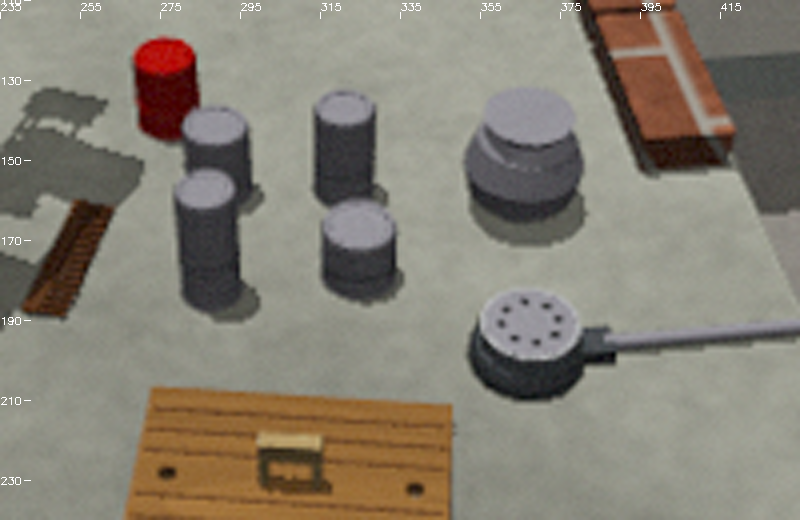

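View pics/scenecrop1.png

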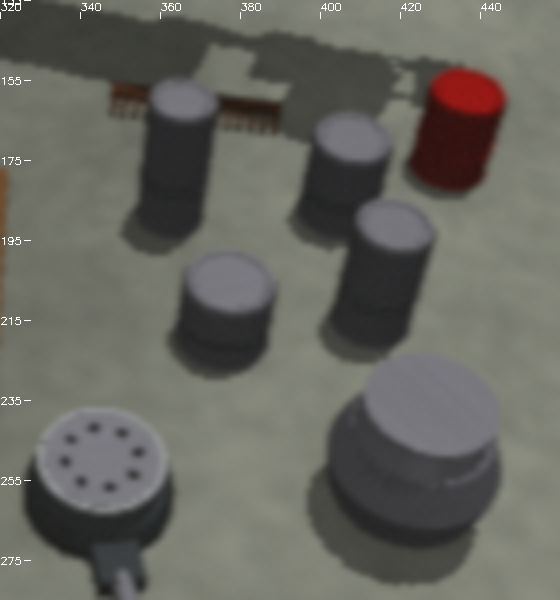

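View pics/scenecrop2.png

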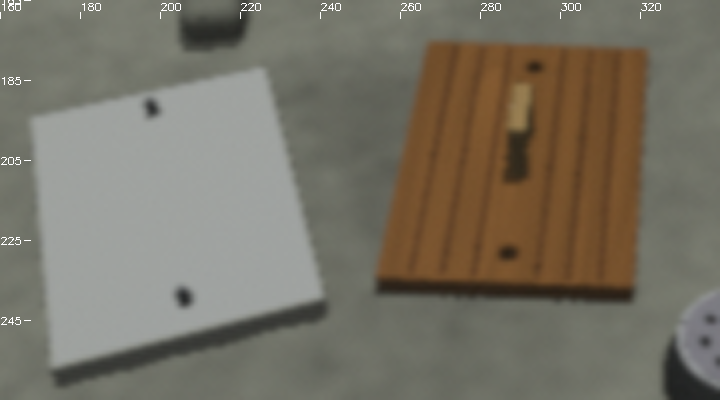

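```bash
python3 - <<'E'
from h import *
A=dict(t1=((366,160),(286.5,157.2),120),t2=((418.7,191.2),(321.2,136.8),100),t3=((408.2,169.2),(289,141.5),80),t4=((377.5,205.5),(325,166),60),pad=((345.5,250),(367.5,191.2),44))
for k,(a,b,z) in A.items(): print(k,onz("scene",a,z),onz("side",b,z))
r=np.array([onz("scene",p,16) for p in ((267.5,175.8),(322,177.5),(318.2,237.5),(254.2,235))]); print("rack",r,r.mean(0))
h=[onz("scene",p,14) for p in ((293.7,181.5),(287,228.2))]; print("holes",h,np.linalg.norm(h[1]-h[0]),(h[0]+h[1])/2,np.degrees(np.arctan2(*(h[1]-h[0])[[1,0]])))
hs=[onz("side",p,14) for p in ((276.7,228),(338.7,232.2))]; print("holes side",hs,(hs[0]+hs[1])/2,np.degrees(np.arctan2(*(hs[1]-hs[0])[[1,0]])))
r=np.array([onz("scene",p,20) for p in ((167.5,194.2),(226.5,181.8),(241.2,240),(173.2,257))]); print("base",r,r.mean(0))
h=[onz("scene",p,27) for p in ((198,192),(206,239.2))]; print("pegs",h,np.linalg.norm(h[1]-h[0]),(h[0]+h[1])/2,np.degrees(np.arctan2(*(h[1]-h[0])[[1,0]])))
hs=[onz("side",p,27) for p in ((287.5,312.5),(357,293))]; print("pegs side",hs,(hs[0]+hs[1])/2,np.degrees(np.arctan2(*(hs[1]-hs[0])[[1,0]])))
o=get_obs(); print(toolR(o).round(3)); M=toolR(o)@camera_info("wrist")["mount"][:3,:]; print(M.round(3))
E
```

```text
t1 [435.1 208.8 120. ] [434.8 208.1 120. ]
t2 [568.  328.6 100. ] [567.6 327.5 100. ]
t3 [449.7 342.4  80. ] [450.7 339.2  80. ]
t4 [567.9 214.5  60. ] [566.8 214.5  60. ]
pad [696.   95.6  44. ] [693.8  92.   44. ]
rack [[ 342.9  -87.2   16. ]
 [ 377.3   86.9   16. ]
 [ 622.1   36.2   16. ]
 [ 586.7 -137.4   16. ]] [482.25  -25.375  16.   ]
holes [array([380.8,  -5.8,  14. ]), array([573.9, -45.5,  14. ])] 197.13878360180675 [477.35 -25.65  14.  ] -11.617726179865198
holes side [array([383.6,  -4.6,  14. ]), array([575.8, -44.3,  14. ])] [479.7  -24.45  14.  ] -11.67063862189535
base [[ 388.4 -393.4   20. ]
 [ 357.5 -217.2   20. ]
 [ 602.4 -172.3   20. ]
 [ 632.7 -346.6   20. ]] [ 495.25  -282.375   20.   ]
pegs [array([ 399.9, -300.4,   27. ]), array([ 591.2, -264.7,   27. ])] 194.60262074288727 [ 495.55 -282.55   27.  ] 10.570822116261542
pegs side [array([ 397.8, -301.1,   27. ]), array([ 590.1, -266.7,   27. ])] [ 493.95 -283.9    27.  ] 10.142201498845568
[[-0.001 -0.901  0.433]
 [-0.001  0.433  0.901]
 [-1.     0.    -0.001]]
[[ 4.3300e-01  8.6000e-01  2.6900e-01 -7.3455e+01]
 [ 9.0200e-01 -4.1200e-01 -1.3200e-01  3.5294e+01]
 [-2.0000e-03  3.0000e-01 -9.5400e-01  1.5774e+02]]
```

Rack centre is about (480,-25) at -11.7°, base about (495,-283) at +10.4°. The two views agree to within about 2 mm. Next I move over the rack.

Request:
carry_out --pt "253 -498 -26 14" --pt "253 -498 -26 14" --pt "253 -498 -26 14" --pt "253 -498 -26 14" --pt "253 -498 -26 14" --pt "253 -498 -26 14" --pt "253 -498 -26 14" --pt "253 -498 -26 14" --pt "253 -498 -26 14" --pt "253 -498 -26 14" --pt "253 -498 -26 14" --pt "253 -498 -26 14" --pt "253 -498 -26 14" --pt "253 -498 -26 14" --pt "253 -498 -26 14" --pt "253 -498 -26 14" --pt "253 -498 -26 14" --pt "253 -498 -26 14" --hand 60

```text
time: 1.6
tool_pos: [479.5, -23.9, 200.1]
tcp_rot: [2.47, 1.569, -2.445]
contact_force: [-0.6, 0.5, 0.2]
grip_width: 60.1
```

```bash
python3 - <<'E'
from h import *
o=get_obs(); print(o["time"],o["tool_pos"],toolR(o)[:,2].round(3))
np.save("o1.npy",np.r_[o["tool_pos"],o["tcp_rot"]])
im=capture("wrist"); cv2.imwrite("pics/w1.png",im[:,:,::-1])
E
```

```text
1.6 [479.46729322 -23.88733588 200.08071189] [ 0.201  0.98  -0.001]
```

View pics/w1.png

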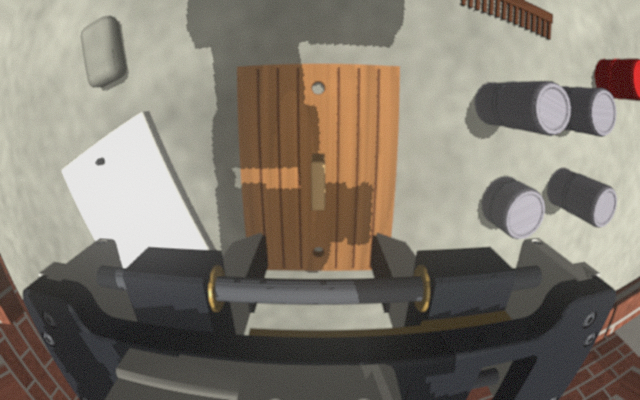

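The wrist picture shows the rack square to the image, with its holes at (318,88) and (319,251) and the handle bar at about (318,184).

```bash
python3 - <<'E'
from h import *
v=np.load("o1.npy"); o={"tool_pos":v[:3],"tcp_rot":v[3:]}
a,b=wonz((318,88),o,14),wonz((319,251),o,14); print(a,b,(a+b)/2,np.linalg.norm(a-b),np.degrees(np.arctan2(*(b-a)[[1,0]])))
print(wonz((318.5,182),o,66)); t=toolR(o)[:,2]; print(np.degrees(np.arctan2(t[1],t[0])))
print("peg",wonz((100,161),o,30))
E
```

```text
[382.8  -5.6  14. ] [573.8 -43.6  14. ] [478.3 -24.6  14. ] 194.7434209415044 -11.25223281627169
[473.8 -23.6  66. ]
78.41795858878456
peg [ 395.5 -296.    30. ]
```

Request:
carry_out --pt "0 0 -40 0" --pt "0 0 -80 0" --pt "0 0 -120 0" --pt "0 0 -150 0" --pt "0 0 -163 0" --pt "0 0 -163 0" --pt "0 0 -163 0"

```text
time: 2.23
tool_pos: [479.3, -22.9, 37.3]
tcp_rot: [2.236, 1.569, -2.676]
contact_force: [0.1, -0.7, 0.6]
grip_width: 60.0
```

Request:
carry_out --pt "0 0 0 0" --pt "0 0 0 0" --pt "0 0 0 0" --pt "0 0 0 0" --pt "0 0 0 0" --pt "0 0 0 0" --pt "0 0 0 0" --pt "0 0 0 0" --hand 0

```text
time: 2.9
tool_pos: [479.4, -23.1, 37.4]
tcp_rot: [2.41, 1.569, -2.503]
contact_force: [-1.0, -1.8, 1.5]
grip_width: 14.1
```

Request:
carry_out --pt "0 0 15 0" --pt "0 0 40 0" --pt "0 0 70 0" --pt "0 0 70 0" --pt "0 0 70 0"

```text
time: 3.32
tool_pos: [480.0, -23.3, 108.2]
tcp_rot: [-2.324, 1.569, -0.954]
contact_force: [0.5, 0.7, -3.1]
grip_width: 13.7
```

```bash
python3 - <<'E'
from h import *
o=get_obs(); print(o["time"],o["tool_pos"],toolR(o)[:,2].round(3),o["contact_force"],o["grip_width"])
np.save("o2.npy",np.r_[o["tool_pos"],o["tcp_rot"]])
im=capture("wrist"); cv2.imwrite("pics/w2.png",im[:,:,::-1])
E
```

```text
3.3167 [480.0014385  -23.25449398 108.2354788 ] [ 0.199  0.98  -0.001] [ 0.45728904  0.65487756 -3.13972272] 13.678491244535348
```

View pics/w2.png

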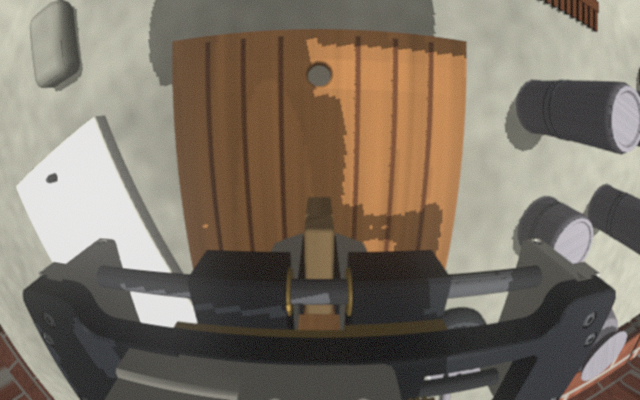

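```bash
python3 - <<'E'
from h import *
v=np.load("o2.npy"); o={"tool_pos":v[:3],"tcp_rot":v[3:]}
R=toolR(o); t=R[:,2]; bar=np.array([t[1],-t[0],0]); print("bar deg",np.degrees(np.arctan2(bar[1],bar[0])))
for z in (84,87):
    h=wonz((320,74),o,z); d=h-o["tool_pos"]; print(h,"along",d@bar,"across",d@t)
print("peg",wonz((52,178),o,30))
def tri(a,b):
    A=[];B=[]
    for n,p in(("scene",a),("side",b)):
        c,d=ray(n,p); P=np.eye(3)-np.outer(d,d); A.append(P);B.append(P@c)
    return np.linalg.solve(sum(A),sum(B)).round(1)
print(tri((198,192),(287.5,312.5)),tri((206,239.2),(357,293)),tri((345.5,250),(367.5,191.2)))
E
```

```text
bar deg -11.479031905411164
[383.4  -3.3  84. ] along -98.6402241285368 across 0.3623537890526576
[383.7  -3.4  87. ] along -98.3263241844772 across 0.32014733105796234
peg [ 396.  -294.3   30. ]
[ 397.9 -300.7   25.5] [ 590.1 -265.4   25.4] [694.4  95.7  41. ]
```

Request:
carry_out --pt "2 -40 0 4" --pt "5 -80 0 8" --pt "7 -120 0 12" --pt "10 -160 0 16" --pt "12 -200 0 20" --pt "14 -240 -5 21.9" --pt "14.5 -260 -20 21.9" --pt "14.5 -260 -23 21.9" --pt "14.5 -260 -23 21.9" --pt "14.5 -260 -23 21.9" --pt "14.5 -260 -23 21.9"

```text
time: 4.28
tool_pos: [493.2, -281.8, 83.4]
tcp_rot: [1.508, 1.568, -3.021]
contact_force: [-0.0, 0.2, -2.7]
grip_width: 13.7
```

```bash
python3 - <<'E'
from h import *
o=get_obs(); t=toolR(o)[:,2]; print(o["time"],o["tool_pos"],np.degrees(np.arctan2(-t[0],t[1])),o["contact_force"],o["grip_width"])
a=capture("side"); b=capture("scene")
cv2.imwrite("pics/side3.png",a[:,:,::-1])
crop(a,255,250,140,110,4,"c3a"); crop(b,150,160,120,110,4,"c3b")
A=cv2.imread("pics/c3a.png");B=cv2.imread("pics/c3b.png")
# joint picture, side left, scene right (scaled to fit 800)
J=np.hstack([cv2.resize(A,(420,330)),cv2.resize(B,(360,330))]); cv2.imwrite("pics/c3.png",np.hstack([A,B])[:, :])
w=np.hstack([A,B]); print(w.shape)
cv2.imwrite("pics/c3.png",cv2.resize(w,(800,int(w.shape[0]*800/w.shape[1]))))
E
```

```text
4.2833 [ 493.20842972 -281.7909889    83.42007482] 10.473769919133773 [-0.02589095  0.23179065 -2.68642011] 13.67300545743655
(440, 1040, 3)
```

View pics/c3.png

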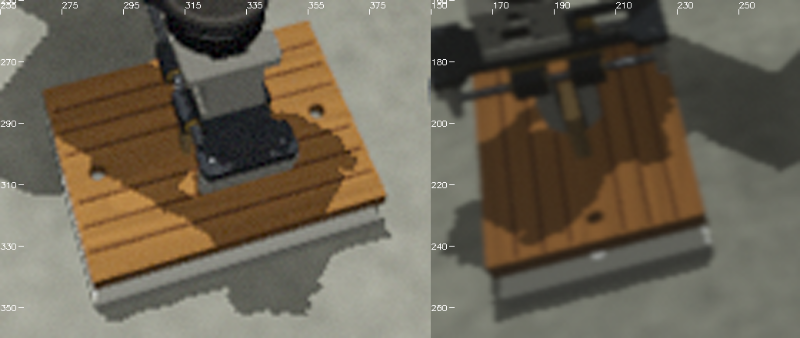

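Board and base edges look aligned in both views. I'll lower it gently with a small xy correction and watch the force.

Request:
carry_out --pt "1.3 -1.5 -3 0" --pt "1.3 -1.5 -6 0" --pt "1.3 -1.5 -9 0" --pt "1.3 -1.5 -12 0" --pt "1.3 -1.5 -14 0" --pt "1.3 -1.5 -16 0" --pt "1.3 -1.5 -18 0" --pt "1.3 -1.5 -18 0"

```text
time: 5.05
tool_pos: [494.7, -283.3, 65.7]
tcp_rot: [1.793, 1.568, -2.736]
contact_force: [-1.0, -0.7, -3.5]
grip_width: 13.7
```

Request:
carry_out --pt "0 0 -2 0" --pt "0 0 -4 0" --pt "0 0 -6 0" --pt "0 0 -7 0" --pt "0 0 -8 0" --pt "0 0 -8 0" --pt "0 0 -8 0"

```text
time: 5.63
tool_pos: [494.6, -283.3, 57.7]
tcp_rot: [1.729, 1.568, -2.8]
contact_force: [-0.5, 0.3, -3.1]
grip_width: 14.0
```

Request:
carry_out --pt "0 0 -0.5 0" --pt "0 0 -0.5 0" --pt "0 0 -0.5 0" --pt "0 0 -0.5 0" --pt "0 0 -0.5 0" --pt "0 0 -0.5 0" --pt "0 0 -0.5 0" --pt "0 0 -0.5 0" --hand 50

```text
time: 6.3
tool_pos: [494.6, -283.3, 57.2]
tcp_rot: [1.782, 1.568, -2.748]
contact_force: [-0.3, -0.3, 0.4]
grip_width: 49.7
```

Request:
carry_out --pt "0 0 30 0" --pt "0 0 70 0" --pt "0 0 110 0" --pt "0 0 140 0" --pt "0 0 170 0" --pt "0 0 170 0" --pt "0 0 170 0"

```text
time: 6.88
tool_pos: [495.3, -283.8, 229.1]
tcp_rot: [-3.007, 1.567, -1.253]
contact_force: [-0.3, -0.2, -0.1]
grip_width: 50.1
```

```bash
python3 - <<'E'
from h import *
o=get_obs(); t=toolR(o)[:,2]; print(o["time"],o["tool_pos"],np.degrees(np.arctan2(-t[0],t[1])))
np.save("o4.npy",np.r_[o["tool_pos"],o["tcp_rot"]])
im=capture("wrist"); b=capture("scene"); cv2.imwrite("pics/scene4.png",b[:,:,::-1])
cv2.imwrite("pics/c4.png",np.vstack([im[:300],b[:300]])[:,:,::-1])
E
```

```text
6.8833 [ 495.29210013 -283.77589784  229.0900471 ] 10.505924078694964
```

View pics/c4.png

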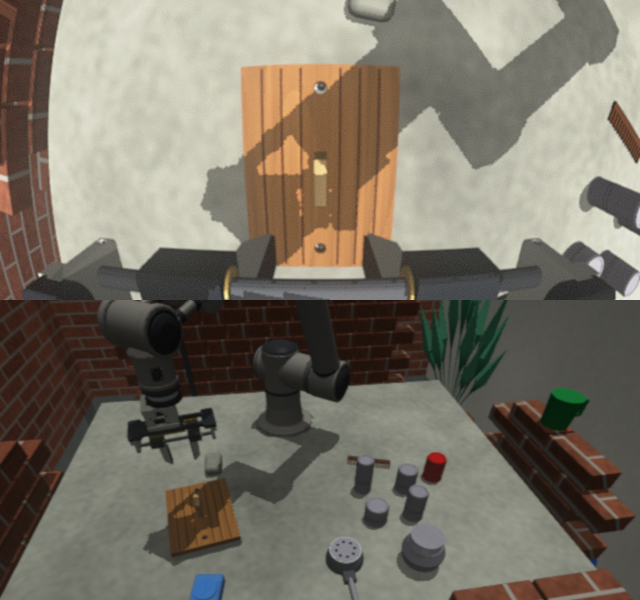

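The rack is seated, with the pegs showing through its holes at (320,87) and (320,248) in the wrist picture. Next is tumbler 1.

Request:
carry_out --pt "-60 492 0 -90" --pt "-60 492 0 -90" --pt "-60 492 0 -90" --pt "-60 492 0 -90" --pt "-60 492 0 -90" --pt "-60 492 0 -90" --pt "-60 492 0 -90" --pt "-60 492 0 -90" --pt "-60 492 0 -90" --pt "-60 492 0 -90" --pt "-60 492 0 -90" --pt "-60 492 0 -90" --pt "-60 492 0 -90" --pt "-60 492 0 -90" --pt "-60 492 0 -90" --pt "-60 492 0 -90" --pt "-60 492 0 -90" --pt "-60 492 0 -90" --hand 86

```text
time: 8.48
tool_pos: [434.2, 208.0, 225.7]
tcp_rot: [1.661, 1.568, 1.845]
contact_force: [0.4, -1.1, -0.1]
grip_width: 86.1
```

```bash
python3 - <<'E'
from h import *
o=get_obs(); t=toolR(o)[:,2]; print(o["time"],o["tool_pos"],"jaw",np.degrees(np.arctan2(t[1],t[0])),o["joint_positions"].round(2))
np.save("o5.npy",np.r_[o["tool_pos"],o["tcp_rot"]])
cv2.imwrite("pics/w5.png",capture("wrist")[:,:,::-1])
E
```

```text
8.4833 [434.17731266 207.95375038 225.65409931] jaw 10.534369721545334 [0.29 0.26 1.64 0.   1.24 0.1 ]
```

View pics/w5.png

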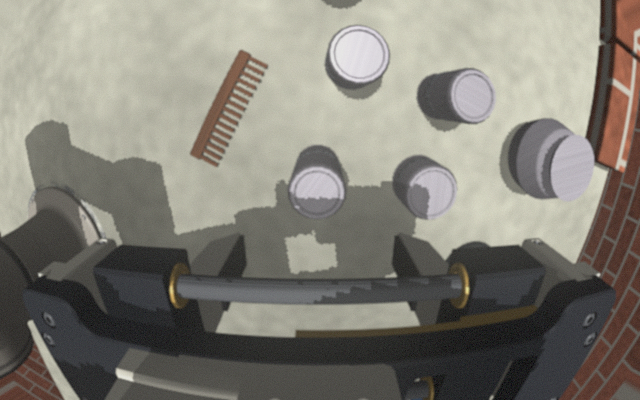

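```bash
python3 - <<'E'
from h import *
v=np.load("o5.npy"); o={"tool_pos":v[:3],"tcp_rot":v[3:]}
for n,p,z in(("t1",(317.5,191),120),("t3",(359,54),80),("t2",(472,95),100),("t4",(432,190),60)): print(n,wonz(p,o,z))
E
```

```text
t1 [431.9 212.1 120. ]
t3 [447.9 343.5  80. ]
t2 [563.1 330.7 100. ]
t4 [562.4 220.3  60. ]
```

Request:
carry_out --pt "0 2 -40 0" --pt "0 2 -80 0" --pt "0 2 -120 0" --pt "0 2 -150 0" --pt "0 2 -159 0" --pt "0 2 -159 0" --pt "0 2 -159 0"

```text
time: 9.12
tool_pos: [435.2, 209.7, 67.8]
tcp_rot: [1.275, 1.567, 1.458]
contact_force: [0.6, -0.8, 0.5]
grip_width: 86.2
```

Request:
carry_out --pt "0 0 0 0" --pt "0 0 0 0" --pt "0 0 0 0" --pt "0 0 0 0" --pt "0 0 0 0" --pt "0 0 0 0" --pt "0 0 0 0" --hand 20

```text
time: 9.7
tool_pos: [435.1, 209.8, 68.2]
tcp_rot: [1.246, 1.567, 1.429]
contact_force: [-2.8, -0.4, 6.2]
grip_width: 53.8
```

Request:
carry_out --pt "0 0 20 0" --pt "0 0 50 0" --pt "0 0 90 0" --pt "0 0 100 0" --pt "0 0 100 0"

```text
time: 10.12
tool_pos: [436.9, 210.4, 171.2]
tcp_rot: [0.485, 1.562, 0.668]
contact_force: [0.3, 1.0, -2.3]
grip_width: 54.2
```

Request:
carry_out --pt "36 -16 0 0" --pt "72 -32 0 0" --pt "108 -48 0 0" --pt "144 -64 0 0" --pt "180 -81 0 0" --pt "216 -97 0 0" --pt "250 -112 0 0" --pt "258 -116 -10 0" --pt "258 -116 -40 0" --pt "258 -116 -50 0" --pt "258 -116 -50 0" --pt "258 -116 -50 0"

```text
time: 11.12
tool_pos: [693.6, 94.9, 119.6]
tcp_rot: [0.855, 1.564, 1.038]
contact_force: [-0.5, 0.5, -1.2]
grip_width: 53.1
```

```bash
python3 - <<'E'
from h import *
o=get_obs(); print(o["tool_pos"],o["tcp_rot"])
a=capture("side"); b=capture("scene"); crop(a,300,110,130,110,3,"a");crop(b,290,160,130,130,3,"b")
A=cv2.imread("pics/a.png");B=cv2.imread("pics/b.png");A=cv2.copyMakeBorder(A,0,60,0,0,0); cv2.imwrite("pics/c6.png",np.hstack([A,B]))
E
```

```text
[693.6307985   94.87101196 119.58334276] [0.85482936 1.56444822 1.03842393]
```

View pics/c6.png

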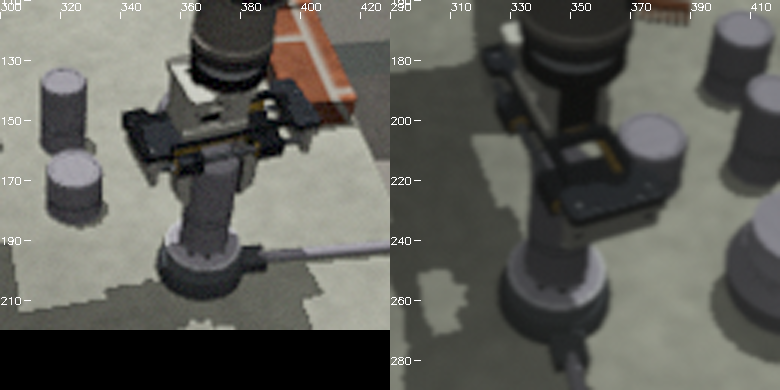

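The tumbler is centred on the plate in both views. I'll press now.

Request:
carry_out --pt "1 -1 -3 0" --pt "1 -1 -6 0" --pt "1 -1 -9 0" --pt "1 -1 -12 0" --pt "1 -1 -15 0" --pt "1 -1 -18 0" --pt "1 -1 -20 0" --pt "1 -1 -21 0" --pt "1 -1 -21 0"

```text
time: 11.97
tool_pos: [696.4, 94.0, 102.4]
tcp_rot: [0.338, 1.559, 0.522]
contact_force: [-1.8, 0.1, 6.9]
grip_width: 53.6
```

Request:
carry_out --pt "-2 0 -2 0" --pt "-2 0 -4 0" --pt "-2 0 -6 0" --pt "-2 0 -8 0" --pt "-2 0 -8 0" --pt "-2 0 -8 0"

```text
time: 12.47
tool_pos: [696.1, 94.0, 98.3]
tcp_rot: [0.161, 1.554, 0.345]
contact_force: [-3.3, -1.0, 16.2]
grip_width: 53.6
```

Request:
carry_out --pt "-1 0 -4 0" --pt "-1 0 -5 0" --pt "-1 0 -5 0" --pt "-1 0 -5 0" --pt "-1 0 -5 0" --pt "-1 0 -5 0" --pt "-1 0 -5 0" --pt "-1 0 -5 0" --pt "-1 0 -5 0" --pt "-1 0 -5 0" --pt "-1 0 -5 0" --pt "-1 0 -5 0" --pt "-1 0 -5 0" --pt "-1 0 -5 0" --pt "-1 0 -5 0" --pt "-1 0 -5 0"

```text
time: 13.8
tool_pos: [696.1, 93.9, 98.2]
tcp_rot: [0.082, 1.55, 0.265]
contact_force: [-5.8, -1.5, 23.7]
grip_width: 53.3
```

Request:
carry_out --pt "0 0 15 0" --pt "0 0 40 0" --pt "0 0 70 0" --pt "-20 -33 85 0" --pt "-40 -67 85 0" --pt "-60 -100 85 0" --pt "-80 -133 85 0" --pt "-100 -167 85 0" --pt "-120 -200 85 0" --pt "-140 -233 85 0" --pt "-160 -267 85 0" --pt "-180 -300 85 0" --pt "-200 -333 85 0" --pt "-220 -367 85 0" --pt "-240 -400 85 0" --pt "-255 -424 85 0" --pt "-262 -434.5 75 0" --pt "-262 -434.5 60 0" --pt "-262 -434.5 60 0" --pt "-262 -434.5 60 0"

```text
time: 15.47
tool_pos: [433.7, -339.6, 157.1]
tcp_rot: [0.224, 1.551, 0.408]
contact_force: [0.5, 0.7, -1.9]
grip_width: 54.0
```

```bash
python3 - <<'E'
from h import *
o=get_obs(); t=toolR(o)[:,2]; print(o["tool_pos"],o["tcp_rot"],"jaw",np.degrees(np.arctan2(t[1],t[0])))
a=capture("side"); b=capture("scene"); crop(a,220,160,200,190,2,"a");crop(b,140,130,180,190,2,"b")
cv2.imwrite("pics/c7.png",np.hstack([cv2.imread("pics/a.png"),cv2.imread("pics/b.png")]))
E
```

```text
[ 433.68576017 -339.59480977  157.06555833] [0.22389497 1.55058174 0.40768227] jaw 10.527701811380348
```

View pics/c7.png

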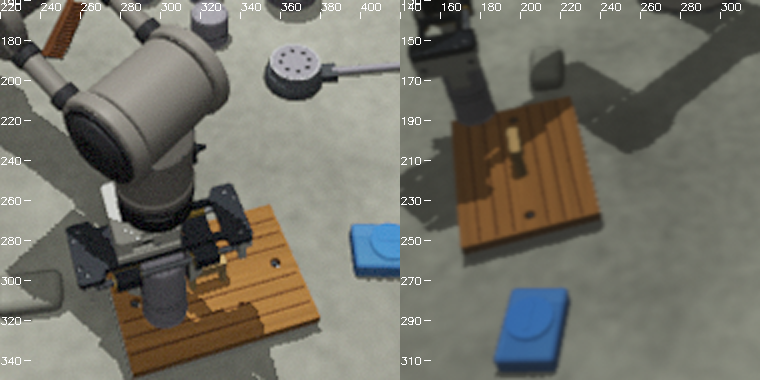

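Request:
carry_out --pt "0.5 -1 -20 0" --pt "0.5 -1 -35 0" --pt "0.5 -1 -42 0" --pt "0.5 -1 -46 0" --pt "0.5 -1 -49 0" --pt "0.5 -1 -51 0" --pt "0.5 -1 -53 0" --pt "0.5 -1 -53 0" --pt "0.5 -1 -53 0"

```text
time: 16.32
tool_pos: [435.3, -341.1, 105.9]
tcp_rot: [0.051, 1.549, 0.236]
contact_force: [0.2, -0.2, -2.0]
grip_width: 53.3
```

Request:
carry_out --pt "0 0 -1 0" --pt "0 0 -2 0" --pt "0 0 -3 0" --pt "0 0 -3 0"

```text
time: 16.65
tool_pos: [435.7, -341.7, 104.5]
tcp_rot: [-0.034, 1.548, 0.151]
contact_force: [-1.5, 1.5, 8.8]
grip_width: 53.6
```

Request:
carry_out --pt "0 0 0.5 0" --pt "0 0 0.5 0" --pt "0 0 0.5 0" --pt "0 0 0.5 0" --pt "0 0 0.5 0" --pt "0 0 0.5 0" --pt "0 0 30 0" --pt "0 0 70 0" --pt "0 0 110 0" --pt "0 0 120 0" --hand 80

```text
time: 17.48
tool_pos: [437.5, -343.4, 230.9]
tcp_rot: [-0.314, 1.541, -0.128]
contact_force: [1.1, -0.3, 1.0]
grip_width: 80.1
```

```bash
python3 - <<'E'
from h import *
o=get_obs(); t=toolR(o)[:,2]; print(o["time"],o["tool_pos"],"approach",toolR(o)[:,0].round(3),"jaw",np.degrees(np.arctan2(t[1],t[0])))
b=capture("scene"); cv2.imwrite("pics/scene8.png",b[:,:,::-1])
a=cv2.imread("pics/scene4.png")[:,:,::-1]
# t2,t3,t4 and their surroundings unchanged?
d=np.abs(a.astype(int)-b).max(2)
for n,(x,y) in dict(t2=(418,191),t3=(408,169),t4=(377,205),pad=(345,250)).items(): print(n,d[y-12:y+13,x-10:x+11].mean())
E
```

```text
17.4833 [ 437.47747369 -343.43169046  230.88839098] approach [ 0.029 -0.004 -1.   ] jaw 10.61632750198319
t2 1.9523809523809523
t3 2.125714285714286
t4 2.295238095238095
pad 2.422857142857143
```

Request:
carry_out --pt "130.5 671.5 0 0" --pt "130.5 671.5 0 0" --pt "130.5 671.5 0 0" --pt "130.5 671.5 0 0" --pt "130.5 671.5 0 0" --pt "130.5 671.5 0 0" --pt "130.5 671.5 0 0" --pt "130.5 671.5 0 0" --pt "130.5 671.5 0 0" --pt "130.5 671.5 0 0" --pt "130.5 671.5 0 0" --pt "130.5 671.5 0 0" --pt "130.5 671.5 0 0" --pt "130.5 671.5 0 0" --pt "130.5 671.5 0 0" --pt "130.5 671.5 0 0" --pt "130.5 671.5 0 0" --pt "130.5 671.5 0 0" --pt "130.5 671.5 -20 0" --pt "130.5 671.5 -30 0" --hand 82

```text
time: 19.2
tool_pos: [567.2, 327.3, 197.7]
tcp_rot: [-0.393, 1.543, -0.208]
contact_force: [-0.4, -0.6, -1.1]
grip_width: 81.8
```

Request:
carry_out --pt "0.5 1 -40 0" --pt "0.5 1 -80 0" --pt "0.5 1 -120 0" --pt "0.5 1 -140 0" --pt "0.5 1 -147 0" --pt "0.5 1 -147 0" --pt "0.5 1 -147 0"

```text
time: 19.78
tool_pos: [568.3, 328.0, 51.7]
tcp_rot: [-0.372, 1.543, -0.187]
contact_force: [0.1, 0.4, 1.3]
grip_width: 81.8
```

Request:
carry_out --pt "0 0 0 0" --pt "0 0 0 0" --pt "0 0 0 0" --pt "0 0 0 0" --pt "0 0 0 0" --pt "0 0 0 0" --pt "0 0 5 0" --pt "0 0 20 0" --pt "0 0 50 0" --pt "0 0 90 0" --pt "0 0 110 0" --pt "0 0 110 0" --pt "0 0 110 0" --hand 20

```text
time: 20.87
tool_pos: [568.7, 328.2, 163.1]
tcp_rot: [-0.322, 1.54, -0.137]
contact_force: [-0.4, 0.3, -1.5]
grip_width: 57.9
```

Request:
carry_out --pt "0 -39 0 0" --pt "0 -78 0 0" --pt "0 -117 0 0" --pt "0 -156 0 0" --pt "20 -190 0 0" --pt "55 -210 0 0" --pt "90 -234 0 0" --pt "127 -234 -5 0" --pt "127 -234 -35 0" --pt "127 -234 -57 0" --pt "127 -234 -60 0" --pt "127 -234 -60 0" --pt "127 -234 -60 0"

```text
time: 21.95
tool_pos: [695.3, 94.4, 103.0]
tcp_rot: [-0.325, 1.541, -0.14]
contact_force: [0.1, 0.3, -1.2]
grip_width: 57.7
```

```bash
python3 - <<'E'
from h import *
o=get_obs(); print(o["time"],o["tool_pos"],o["contact_force"],toolR(o)[:,0].round(3),o["joint_positions"].round(2))
E
```

```text
21.95 [695.30856492  94.39417431 102.96871574] [ 0.13957545  0.28551477 -1.18503682] [ 0.029 -0.004 -1.   ] [ 0.03  0.75  1.16 -0.01  1.2  -0.16]
```

Request:
carry_out --pt "0 0 -5 0" --pt "0 0 -10 0" --pt "0 0 -14 0" --pt "0 0 -18 0" --pt "0 0 -22 0" --pt "0 0 -26 0" --pt "0 0 -29 0" --pt "0 0 -30 0" --pt "0 0 -30 0" --pt "0 0 -30 0" --pt "0 0 -30 0" --pt "0 0 -30 0" --pt "0 0 -30 0" --pt "0 0 -30 0" --pt "0 0 -30 0" --pt "0 0 -30 0" --pt "0 0 -30 0" --pt "0 0 -30 0" --pt "0 0 -30 0" --pt "0 0 -30 0"

```text
time: 23.62
tool_pos: [697.7, 95.0, 81.5]
tcp_rot: [-0.283, 1.532, -0.097]
contact_force: [-8.5, 1.2, 34.4]
grip_width: 58.0
```

Request:
carry_out --pt "-1 0 -4 0" --pt "-1 0 -4 0" --pt "-1 0 -4 0" --pt "-1 0 10 0" --pt "-1 0 40 0" --pt "-2 0 75 0" --pt "-12 -34 80 0" --pt "-24 -72 80 0" --pt "-36 -110 80 0" --pt "-48 -148 80 0" --pt "-59 -186 80 0" --pt "-71 -224 80 0" --pt "-83 -262 80 0" --pt "-95 -300 80 0" --pt "-107 -338 80 0" --pt "-118 -376 80 0" --pt "-126 -410 70 0" --pt "-126 -410 40 0" --pt "-126 -410 15 0" --pt "-126 -410 14 0"

```text
time: 25.28
tool_pos: [568.4, -313.9, 90.0]
tcp_rot: [-0.12, 1.54, 0.065]
contact_force: [-0.9, 2.4, -2.3]
grip_width: 58.1
```

Request:
carry_out --pt "3 -1 2 0" --pt "3 -1 0 0" --pt "3 -1 -1 0" --pt "3 -1 -2 0" --pt "3 -1 -3 0" --pt "3 -1 -4 0" --pt "3 -1 -5 0" --pt "3 -1 -5 0"

```text
time: 25.95
tool_pos: [572.1, -314.9, 87.9]
tcp_rot: [-0.17, 1.538, 0.014]
contact_force: [-2.2, 2.4, 10.8]
grip_width: 57.9
```

Request:
carry_out --pt "0 0 0.5 0" --pt "0 0 0.5 0" --pt "0 0 0.5 0" --pt "0 0 0.5 0" --pt "0 0 0.5 0" --pt "0 0 0.5 0" --pt "0 0 30 0" --pt "0 0 70 0" --pt "0 0 110 0" --pt "0 0 140 0" --pt "0 0 140 0" --hand 82

```text
time: 26.87
tool_pos: [574.5, -316.6, 235.9]
tcp_rot: [-0.348, 1.526, -0.163]
contact_force: [0.4, -0.7, 0.7]
grip_width: 82.0
```

```bash
python3 - <<'E'
from h import *
o=get_obs(); print(o["time"],o["tool_pos"],toolR(o)[:,0].round(3),toolR(o)[:,2].round(3))
b=capture("scene"); s=capture("side"); a=cv2.imread("pics/scene4.png")[:,:,::-1]
d=np.abs(a.astype(int)-b).max(2)
for n,(x,y) in dict(t3=(408,169),t4=(377,205),pad=(345,250)).items(): print(n,d[y-12:y+13,x-10:x+11].mean())
crop(b,150,100,300,180,2,"b"); crop(s,230,100,200,250,2,"s")
cv2.imwrite("pics/c9.png",np.vstack([cv2.imread("pics/b.png"),cv2.resize(cv2.imread("pics/s.png")[300:500],(600,300))[:240]]))
E
```

```text
26.8667 [ 574.46566813 -316.58135734  235.89304035] [ 0.044 -0.007 -0.999] [0.982 0.184 0.042]
t3 1.3752380952380951
t4 1.7257142857142858
pad 1.243809523809524
```

View pics/c9.png

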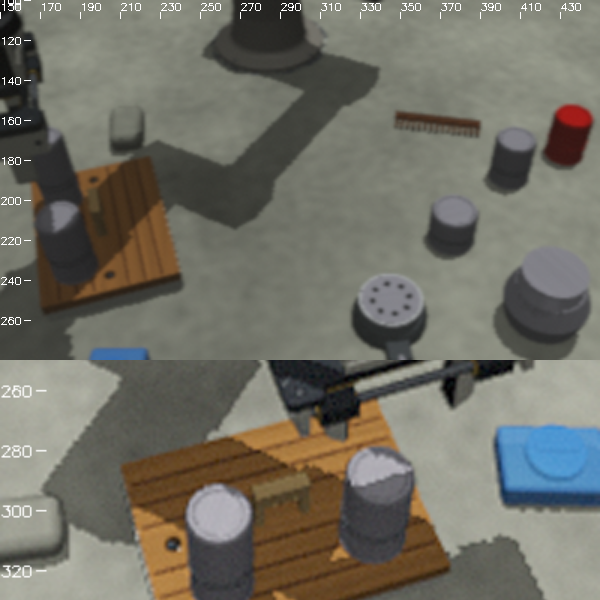

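The scene shows tumblers 1 and 2 upright on the rack. Tumblers 3 and 4 and the plate are unchanged. Next is tumbler 3, the steel one and not the red.

Request:
carry_out --pt "-124.5 657.5 0 0" --pt "-124.5 657.5 0 0" --pt "-124.5 657.5 0 0" --pt "-124.5 657.5 0 0" --pt "-124.5 657.5 0 0" --pt "-124.5 657.5 0 0" --pt "-124.5 657.5 0 0" --pt "-124.5 657.5 0 0" --pt "-124.5 657.5 0 0" --pt "-124.5 657.5 0 0" --pt "-124.5 657.5 0 0" --pt "-124.5 657.5 0 0" --pt "-124.5 657.5 0 0" --pt "-124.5 657.5 0 0" --pt "-124.5 657.5 0 0" --pt "-124.5 657.5 0 0" --pt "-124.5 657.5 0 0" --pt "-124.5 657.5 -30 0" --pt "-124.5 657.5 -70 0" --pt "-124.5 657.5 -70 0" --hand 86

```text
time: 28.63
tool_pos: [443.3, 339.7, 150.9]
tcp_rot: [-0.593, 1.547, -0.407]
contact_force: [-1.2, -0.8, -0.7]
grip_width: 85.9
```

```bash
python3 - <<'E'
from h import *
o=get_obs(); print(o["time"],o["tool_pos"],toolR(o)[:,0].round(3))
print("red",onz("scene",(434.5,158),80), "lota",onz("scene",(428,238),105))
for x in (449.5,):
  for y in (341.5,): print(proj("scene",(x,y,80)),proj("side",(x,y,80)))
E
```

```text
28.6333 [443.26832397 339.73016398 150.91985814] [ 0.022 -0.009 -1.   ]
red [408.9 443.9  80. ] lota [735.7 290.  105. ]
[407.9 169.2] [288.6 141.1]
```

Request:
carry_out --pt "6 1.5 -5 0" --pt "6.5 1.5 -35 0" --pt "6.5 1.5 -70 0" --pt "6.5 1.5 -100 0" --pt "6.5 1.5 -115 0" --pt "6.5 1.5 -118 0" --pt "6.5 1.5 -118 0"

```text
time: 29.22
tool_pos: [450.3, 341.0, 32.8]
tcp_rot: [-0.627, 1.548, -0.442]
contact_force: [-0.1, -0.3, 1.2]
grip_width: 85.8
```

Request:
carry_out --pt "0 0 0 0" --pt "0 0 0 0" --pt "0 0 0 0" --pt "0 0 0 0" --pt "0 0 0 0" --pt "0 0 0 0" --pt "0 0 5 0" --pt "0 0 20 0" --pt "0 0 50 0" --pt "0 0 90 0" --pt "0 0 110 0" --pt "0 0 110 0" --pt "0 0 110 0" --hand 20

```text
time: 30.3
tool_pos: [450.7, 341.2, 144.1]
tcp_rot: [-0.539, 1.546, -0.354]
contact_force: [-0.6, -1.1, -1.9]
grip_width: 63.1
```

Request:
carry_out --pt "27 -27 0 0" --pt "54 -55 0 0" --pt "81 -82 0 0" --pt "108 -109 0 0" --pt "135 -137 0 0" --pt "162 -164 0 0" --pt "189 -191 0 0" --pt "216 -219 0 0" --pt "243 -246 0 0" --pt "245 -247 -20 0" --pt "245 -247 -45 0" --pt "245 -247 -60 0" --pt "245 -247 -60 0" --pt "245 -247 -60 0"

```text
time: 31.47
tool_pos: [694.4, 94.1, 81.9]
tcp_rot: [-0.622, 1.55, -0.437]
contact_force: [0.6, 0.8, -1.9]
grip_width: 62.6
```

Request:
carry_out --pt "0 0 -5 0" --pt "0 0 -10 0" --pt "0 0 -14 0" --pt "0 0 -18 0" --pt "0 0 -22 0" --pt "0 0 -26 0" --pt "0 0 -28.5 0" --pt "0 0 -28.5 0" --pt "0 0 -28.5 0" --pt "0 0 -28.5 0" --pt "0 0 -28.5 0" --pt "0 0 -28.5 0" --pt "0 0 -28.5 0" --pt "0 0 -28.5 0" --pt "0 0 -28.5 0" --pt "0 0 -28.5 0" --pt "0 0 -28.5 0" --pt "0 0 -28.5 0" --pt "0 0 -28.5 0" --pt "0 0 -28.5 0"

```text
time: 33.13
tool_pos: [695.8, 94.0, 60.9]
tcp_rot: [-0.549, 1.544, -0.364]
contact_force: [-10.8, -1.6, 33.8]
grip_width: 63.0
```

Request:
carry_out --pt "0 0 -2 0" --pt "0 0 -2 0" --pt "0 0 20 0" --pt "0 0 50 0" --pt "-4 -5 85 0" --pt "-28 -35 90 0" --pt "-53 -66 90 0" --pt "-77 -96 90 0" --pt "-102 -127 90 0" --pt "-126 -157 90 0" --pt "-151 -188 90 0" --pt "-175 -218 90 0" --pt "-200 -249 90 0" --pt "-224 -279 90 0" --pt "-249 -310 90 0" --pt "-273 -340 90 0" --pt "-278 -346 70 0" --pt "-278 -346 40 0" --pt "-278 -346 20 0" --pt "-278 -346 20 0"

```text
time: 34.8
tool_pos: [415.4, -250.5, 77.9]
tcp_rot: [-0.437, 1.55, -0.252]
contact_force: [-1.3, 0.3, -3.1]
grip_width: 62.9
```

Request:
carry_out --pt "2 -1.5 -2 0" --pt "2 -1.5 -4 0" --pt "2 -1.5 -6 0" --pt "2 -1.5 -8 0" --pt "2 -1.5 -9 0" --pt "2 -1.5 -10 0" --pt "2 -1.5 -11 0" --pt "2 -1.5 -11 0"

```text
time: 35.47
tool_pos: [417.7, -252.0, 67.3]
tcp_rot: [-0.446, 1.55, -0.261]
contact_force: [-0.7, 0.4, 2.1]
grip_width: 62.9
```

Request:
carry_out --pt "0 0 0 0" --pt "0 0 0 0" --pt "0 0 0 0" --pt "0 0 0 0" --pt "0 0 0 0" --pt "0 0 0 0" --pt "0 0 30 0" --pt "0 0 70 0" --pt "0 0 110 0" --pt "0 0 150 0" --pt "0 0 150 0" --pt "0 0 150 0" --hand 88

```text
time: 36.47
tool_pos: [418.6, -252.8, 219.5]
tcp_rot: [-0.538, 1.544, -0.353]
contact_force: [-0.0, 0.0, -1.0]
grip_width: 87.8
```

```bash
python3 - <<'E'
from h import *
o=get_obs(); print(o["time"],o["tool_pos"],toolR(o)[:,0].round(3),toolR(o)[:,2].round(3))
b=capture("scene"); s=capture("side"); a=cv2.imread("pics/scene4.png")[:,:,::-1]
d=np.abs(a.astype(int)-b).max(2)
for n,(x,y) in dict(t4=(377,205),pad=(345,250)).items(): print(n,d[y-12:y+13,x-10:x+11].mean())
crop(b,150,100,300,180,2,"b"); crop(s,230,100,200,250,2,"s")
cv2.imwrite("pics/c10.png",np.vstack([cv2.imread("pics/b.png"),cv2.resize(cv2.imread("pics/s.png")[300:500],(600,300))[:240]]))
E
```

```text
36.4667 [ 418.57616091 -252.77086589  219.4647187 ] [ 0.025 -0.009 -1.   ] [0.983 0.184 0.023]
t4 3.676190476190476
pad 4.356190476190476
```

View pics/c10.png

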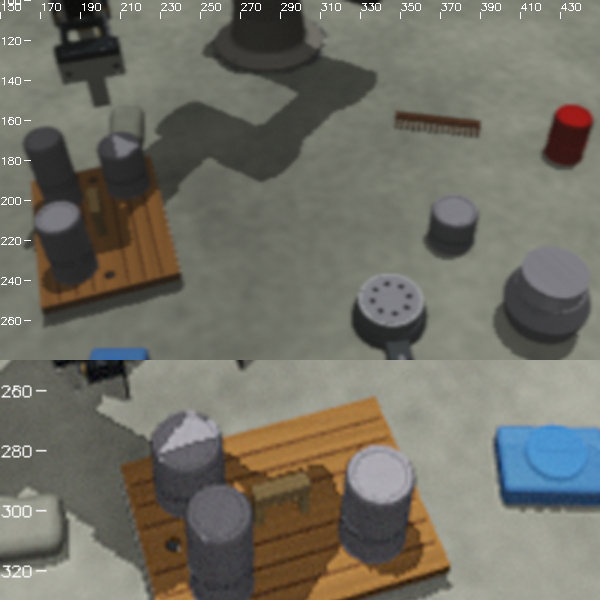

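Three tumblers stand on the rack. Tumbler 4 is still at (377,206), unmoved.

Request:
carry_out --pt "148.7 467.3 0 0" --pt "148.7 467.3 0 0" --pt "148.7 467.3 0 0" --pt "148.7 467.3 0 0" --pt "148.7 467.3 0 0" --pt "148.7 467.3 0 0" --pt "148.7 467.3 0 0" --pt "148.7 467.3 0 0" --pt "148.7 467.3 0 0" --pt "148.7 467.3 0 0" --pt "148.7 467.3 0 0" --pt "148.7 467.3 0 0" --pt "148.7 467.3 -20 0" --pt "148.7 467.3 -60 0" --pt "148.7 467.3 -100 0" --pt "148.7 467.3 -110 0" --pt "148.7 467.3 -110 0" --pt "148.7 467.3 -110 0" --pt "148.7 467.3 -110 0" --hand 90

```text
time: 38.15
tool_pos: [567.2, 215.9, 108.4]
tcp_rot: [-0.347, 1.548, -0.163]
contact_force: [-0.1, 0.2, 0.1]
grip_width: 89.9
```

```bash
python3 - <<'E'
from h import *
o=get_obs(); print(o["time"],o["tool_pos"],toolR(o)[:,0].round(3))
b=capture("side")
cv2.imwrite("pics/side11.png",b[:,:,::-1])
a=cv2.imread("pics/side0.png")[:,:,::-1].astype(int); d=np.abs(a-b).max(2); print("t4 side diff",d[158:186,318:332].mean(), "pad",d[180:200,358:378].mean())
E
```

```text
38.15 [567.21063744 215.85543204 108.35496115] [ 0.023 -0.004 -1.   ]
t4 side diff 30.012755102040817 pad 12.33
```

Request:
carry_out --pt "0 -1.5 -20 0" --pt "0 -1.5 -38 0" --pt "0 -1.5 -48 0" --pt "0 -1.5 -56 0" --pt "0 -1.5 -66 0" --pt "0 -1.5 -78 0" --pt "0 -1.5 -88 0" --pt "0 -1.5 -91 0" --pt "0 -1.5 -91 0"

```text
time: 38.95
tool_pos: [566.7, 214.2, 16.5]
tcp_rot: [-0.371, 1.549, -0.186]
contact_force: [-0.8, 0.7, -0.3]
grip_width: 89.9
```

Request:
carry_out --pt "0 0 0 0" --pt "0 0 0 0" --pt "0 0 0 0" --pt "0 0 0 0" --pt "0 0 0 0" --pt "0 0 5 0" --pt "0 0 20 0" --pt "0 0 50 0" --pt "0 0 90 0" --pt "0 0 100 0" --pt "0 0 100 0" --pt "0 0 100 0" --hand 30

```text
time: 39.95
tool_pos: [566.6, 214.2, 116.6]
tcp_rot: [-0.359, 1.549, -0.175]
contact_force: [-0.0, 0.1, -2.3]
grip_width: 67.9
```

Request:
carry_out --pt "26 -24 0 0" --pt "52 -48 0 0" --pt "78 -72 0 0" --pt "104 -96 0 0" --pt "129 -120 0 0" --pt "129 -120 -10 0" --pt "129 -120 -35 0" --pt "129 -120 -48 0" --pt "129 -120 -49 0" --pt "129 -120 -49 0" --pt "129 -120 -49 0"

```text
time: 40.87
tool_pos: [695.4, 94.8, 67.8]
tcp_rot: [-0.36, 1.549, -0.174]
contact_force: [1.1, -0.0, -1.3]
grip_width: 67.7
```

Request:
carry_out --pt "0 0 -5 0" --pt "0 0 -10 0" --pt "0 0 -14 0" --pt "0 0 -18 0" --pt "0 0 -22 0" --pt "0 0 -26 0" --pt "0 0 -28.5 0" --pt "0 0 -28.5 0" --pt "0 0 -28.5 0" --pt "0 0 -28.5 0" --pt "0 0 -28.5 0" --pt "0 0 -28.5 0" --pt "0 0 -28.5 0" --pt "0 0 -28.5 0" --pt "0 0 -28.5 0" --pt "0 0 -28.5 0" --pt "0 0 -28.5 0" --pt "0 0 -28.5 0" --pt "0 0 -28.5 0" --pt "0 0 -28.5 0"

```text
time: 42.53
tool_pos: [696.4, 95.1, 45.8]
tcp_rot: [-0.333, 1.544, -0.147]
contact_force: [-10.4, -0.7, 31.9]
grip_width: 67.8
```

Request:
carry_out --pt "0 0 -3 0" --pt "0 0 -3 0" --pt "0 0 -3 0" --pt "0 0 20 0" --pt "0 0 50 0" --pt "0 0 85 0" --pt "-14 -33 95 0" --pt "-28 -66 95 0" --pt "-43 -99 95 0" --pt "-57 -132 95 0" --pt "-72 -165 95 0" --pt "-86 -198 95 0" --pt "-101 -231 95 0" --pt "-115 -264 95 0" --pt "-130 -297 95 0" --pt "-141 -321.6 80 0" --pt "-141 -321.6 50 0" --pt "-141 -321.6 22 0" --pt "-141 -321.6 18 0" --pt "-141 -321.6 18 0"

```text
time: 44.2
tool_pos: [554.1, -225.8, 62.1]
tcp_rot: [-0.257, 1.548, -0.071]
contact_force: [0.4, -0.2, -0.4]
grip_width: 68.1
```

Request:
carry_out --pt "0 0 -1 0" --pt "0 0 -3 0" --pt "0 0 -5 0" --pt "0 0 -7 0" --pt "0 0 -8 0" --pt "0 0 -9 0" --pt "0 0 -9 0"

```text
time: 44.78
tool_pos: [554.1, -225.7, 53.1]
tcp_rot: [-0.261, 1.548, -0.075]
contact_force: [0.9, 0.2, -1.1]
grip_width: 67.8
```

Request:
carry_out --pt "0 0 -0.5 0" --pt "0 0 -1 0" --pt "0 0 -1.5 0" --pt "0 0 -1.5 0"

```text
time: 45.12
tool_pos: [554.2, -225.7, 52.1]
tcp_rot: [-0.265, 1.548, -0.079]
contact_force: [-1.1, 0.3, 3.8]
grip_width: 68.1
```

Request:
carry_out --pt "0 0 0 0" --pt "0 0 0 0" --pt "0 0 0 0" --pt "0 0 0 0" --pt "0 0 0 0" --pt "0 0 0 0" --pt "0 0 30 0" --pt "0 0 70 0" --pt "0 0 110 0" --pt "0 0 150 0" --pt "0 30 170 0" --pt "0 70 170 0" --pt "0 110 170 0" --pt "0 150 170 0" --pt "0 190 170 0" --pt "0 230 170 0" --pt "0 270 170 0" --pt "0 300 170 0" --pt "0 300 170 0" --hand 88

```text
time: 46.7
tool_pos: [553.6, 79.6, 222.2]
tcp_rot: [-0.176, 1.548, 0.015]
contact_force: [-1.0, 0.0, -0.1]
grip_width: 88.1
```

```bash
python3 - <<'E'
from h import *
o=get_obs(); print(o["time"],o["tool_pos"],o["contact_force"])
b=capture("scene"); s=capture("side")
cv2.imwrite("pics/s12.png",s[:,:,::-1]); cv2.imwrite("pics/b12.png",b[:,:,::-1])
crop(b,150,130,120,140,3,"b"); crop(s,250,230,130,140,3,"s")
cv2.imwrite("pics/c12.png",np.hstack([cv2.imread("pics/b.png"),cv2.imread("pics/s.png")]))
c=np.array([494.9,-283.5]); a=np.radians(10.5)
for n,x,y,z in(("t1",-70,-45,156),("t2",70,-45,136),("t3",-70,45,116),("t4",70,45,96)):
    p=c+[x*np.cos(a)-y*np.sin(a),x*np.sin(a)+y*np.cos(a)]; print(n,proj("scene",(*p,z)),proj("side",(*p,z)))
E
```

```text
46.7 [553.60234688  79.59338523 222.23630115] [-0.95983856  0.02410436 -0.08673695]
t1 [171.3 167.9] [301.5 300.6]
t2 [176.8 208. ] [356.9 289. ]
t3 [207.9 172.1] [292.2 277.5]
t4 [216.3 210.5] [343.4 267.9]
```

View pics/c12.png

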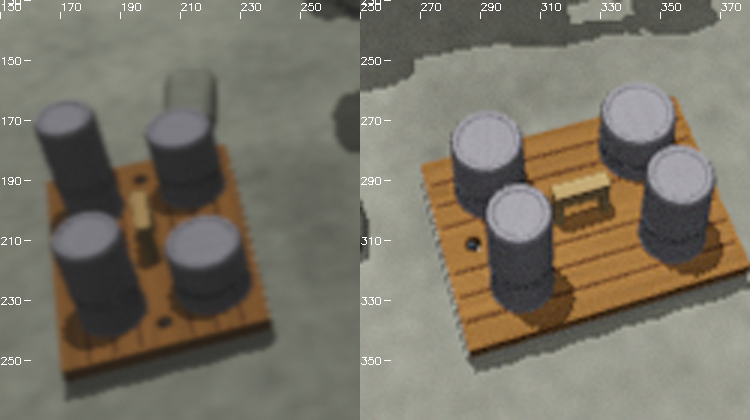

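View pics/s12.png

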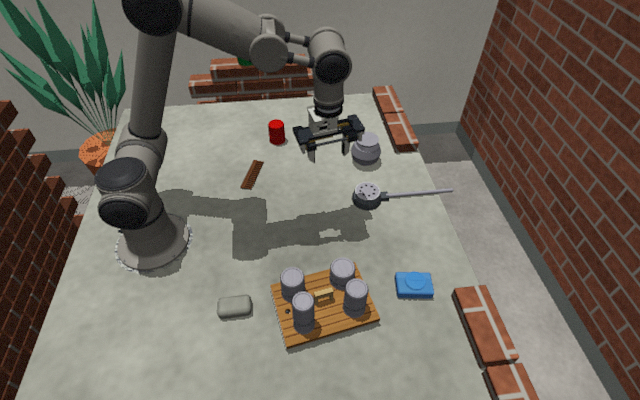

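All four tumblers stand on the seated rack, with their tops within about 2 px of prediction. The plate is up, the bystanders are in place and the arm is clear.

```bash
python3 -c "
from plant import *
print(close_job()); print(get_obs()['time'])"
```

```text
the job is handed in; nothing more can be done
None
the job is handed in; nothing more can be done
```

I seated the rack over both pegs, then pressed the rinse plate with all four tumblers from tallest to shortest. Each press reached the stop and held there for about 1 s or more. All four tumblers then went mouth down on the rack, and I handed the job in soon after 46.7 s. `close_job()` reports no verdict.

**Last checks:** the final pictures show all four upright, with their tops within about 2 px of where they should be. The rack lies flat, the plate is up, the lota, soap box, pumice and comb look unmoved, and the arm is clear.

**Irregularities:**
- **Tumbler 3:** it slipped about 2 mm in the fingers at 34 N, so its depth at the stop comes from the hard stop and the force, not from its height.
- **Tool tilt:** the tool leaned by up to about 0.045 rad through arm sag. This left no visible lean in the placed tumblers.
- **Camera disagreement:** the wrist camera disagreed with the fixed cameras by 3 to 6 mm on the tumbler positions. I used the fixed cameras, and the grasps worked.

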